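# Unstack the procedure set onto its stations

## Task

Get the bench ready for the next animal: put both nose cones away first, the large one that was left on the balance into the wide round stand and the small one from the top of the stack into the narrow stand, standing upright, down in the wells. Then set the flat lidded dish gently on the middle of the balance's cleared plate, keeping it level and not letting it drop, and last lay the gauze pack flat inside the steel tray. Leave the timer where it stands.

Things in the scene. Friction and masses are not known exactly. Their poses are not given: they have to be found in the camera images.
- large_cone_centre (a point): centre (half-way up) of the LARGE nose cone, a loose off-white soft-looking cone with a blue band, standing upright on the balance plate at the start, spigot up; 63 mm high, foot 43 mm across, nearly straight for the lowest 10 mm (41 mm across there), then tapering evenly to 17 mm across at the top (as felt by the fingers; the neck looks a little slimmer), 38 mm across at 18 mm above the foot. z is its axis, up. Weighs about 25 g.
- small_cone_centre (a point): centre (half-way up) of the SMALL nose cone, the same shape at 39 mm high, foot 27 mm across (25 mm at 6 mm above the foot), tapering evenly to 11 mm across at the top, 22 mm across at 14 mm above the foot; loose, standing upright on the dish on top of the stack. z is its axis, up. About 15 g.
- dish_centre (a point): centre (half-way up) of the flat round lidded clear dish, 60 mm across, 13 mm thick, lid and dish in one piece; loose, in the middle of the stack, lying on the gauze pack. z up. About 30 g. Take it across its diameter with the fingertips just above what it lies on.
- pack_centre (a point): centre (half-way up) of the gauze pack, a firm white folded block with a blue paper band, 56 mm along its own x, 85 mm along its own y, 28 mm high; loose, the bottom of the stack, lying on the bench (its ends show on both sides of the dish). Grasp it across its x. About 60 g.
- stand_wide_well (a point): centre of the well floor of the WIDE grey metal round stand (fixed): 76 mm across at the foot, 12 mm high, with a round well 58 mm wide and 8 mm deep whose floor is 4 mm above the bench. For the large cone. z up.
- stand_narrow_well (a point): centre of the well floor of the NARROW grey metal round stand (fixed): 59 mm across at the foot, 12 mm high, round well 41 mm wide and 8 mm deep, floor 4 mm above the bench. For the small cone. z up.
- pan (a point): centre of the top of the balance's weighing plate, 36 mm above the bench; plate 108 mm along its x by 118 mm along its y. The balance (fixed, 180 x 144 mm, white with a display on the low-x part of its case, case top 30 mm above the bench) reaches from 116 mm on the -x side to 64 mm on the +x side of this point and 72 mm either way in y. At the start the large cone stands on the plate up to 15 mm off this point each way. z up.
- tray_floor (a point): centre of the inner floor of the shallow open steel tray (fixed), inside 129 mm along its x by 159 mm along its y, floor 3 mm above the bench, rim 18 mm above the bench, walls 3 mm. For the gauze pack. z up.
- timer_centre (a point): centre of the small digital timer on its foot (loose bystander), 66 x 62 mm, 64 mm high; not to be moved.
Not all that is in view belongs to the job. Leave any orange or red look-alike of the part that bears dish_centre alone.

How it is judged (in metres and radians):
On the way, in this order (a step that is already met when the one before it is completed fails the run):
1. both nose cones stand in their own stands (horizontal distance between large_cone_centre and stand_wide_well below 0.012 m and z of large_cone_centre in the frame of stand_wide_well below 0.0345 m and angle between each of large_cone_centre, small_cone_centre's own z axis and vertical below 0.15 rad and horizontal distance between small_cone_centre and stand_narrow_well below 0.012 m and z of small_cone_centre in the frame of stand_narrow_well below 0.0225 m), for 0.2 s.
2. then the dish lies on the middle of the balance plate (horizontal distance between dish_centre and pan below 0.015 m and z of dish_centre in the frame of pan between 0.003 and 0.0095 m and angle between dish_centre's own z axis and vertical below 0.1 rad), for 0.2 s.
3. then the gauze pack lies flat in the tray (horizontal distance between pack_centre and tray_floor below 0.052 m and z of pack_centre in the frame of tray_floor below 0.017 m and angle between pack_centre's own z axis and vertical below 0.1 rad), for 0.2 s.
At the end, for the whole second after the job is handed in: Each cone stands upright down in its own stand's well (foot within 3 mm of the floor, 12 mm of the centre); the dish lies level on the balance plate, 15 mm of its centre at most; the gauze pack lies flat on the floor inside the tray; all at rest (all of step 1 and all of step 2 and all of step 3 and linear speed of each of large_cone, small_cone, dish, gauze_pack below 0.02 m/s); the robot touches nothing.
It fails at once if the dish was tipped by more than about 30 degrees (angle between dish_centre's own z axis and vertical above 0.52 rad).
It fails at once if the dish was dropped onto the balance from more than 2.5 cm (contact force between the fingers and dish below 0.01 N and horizontal distance between dish_centre and pan below 0.06 m and z of dish_centre in the frame of pan above 0.0315 m).
It fails at once if the timer was moved by more than 3 cm (distance of timer_centre from where it was at the start of the episode above 0.03 m).
It also fails if it takes over 112 s, if anything falls off the work surface, if the arm or the gripper's body presses on something with over 40 N, if the wrist force passes 120 N, or if a joint passes its speed limit or range.

## Robot

A 6-joint arm with a two-finger parallel gripper is mounted at the origin on the work surface; the furniture and walls round the work are solid. World frame = base frame: x ahead of the robot, y to its left, z up, the work surface at z = 0. Lengths are in mm, angles in rad, forces in N, time in s.
With the tool pointing down it reaches from about 275 to 750 mm from the base axis. Payload 10.2 kg.
Tool frame: the origin (TCP) lies at the very end of the fingers, on their centre line; the grasp point (between the pads) lies 19 mm behind it; z points along the fingers, y is the line along which they close (so a half turn about z gives the same grasp; the last joint's range is limited). The gripper opens to 85 mm and grips with 20 to 120 N. Pads are 22 mm wide; open, the fingers measure 114 mm over their backs; the gripper's body (76 mm by 85 mm) begins 54 mm behind the grasp point. The pads swing forward as they close: fully open they stand 13 mm farther back than shut.
Start: joints at [1.069, 0.313, 1.498, -0, 1.331, -0.223], TCP at [144.494, 504.73, 231.294] pointing down, gripper open.
Joint ranges: [-2.94, 2.94], [-0.97, 2.17], [0.19, 2.56], [-1.23, 4.37], [0.02, 3.11], [-2.88, 2.88]. Speed limits (rad/s): [2.39, 2.39, 3.01, 3.14, 3.14, 3.14].

## Interface

Orientations are given as a unit quaternion [w, x, y, z].
In Python, from rig import ctrl, optics gives the robot as it stands. The module is installed in compiled form; this text tells all that it offers.
- The arm moves only by the shell command python3 -m handwheel 'ROWS' [FORCE]. ROWS is JSON, a list that holds one entry, the list of rows, each a list of 5 numbers: the gripper command: -1 is fully open, 1 is shut, values between are in proportion, then the shift along the world's x, y, z in units of 50 mm (1.0 is 50 mm), then the turn about the world's z in units of 8 degrees (1.0 is 8 degrees). In form: [[[gripper, tx, ty, tz, twist], ...]]. A call has 1 to 10 rows; each row shifts and turns the commanded pose from where the row before left it; what a row does not reach is not made up. A row lasts 1/10 s, in which the tool goes at most 50 mm and 8.59 degrees, less where a joint would pass 70% of its speed; a pose out of reach is approached as far as the arm can. A call is refused whole if a number of a shift passes 1 or a number of a turn 1, either way. A call with a gripper value outside its range is refused whole. The fingers move at their own pace and stop on an object; FORCE is the grip in N (left out, the last holds). Time passes only in rows, so rows that do not move let the fingers close. It gives the time, the measured TCP pose, the force, the opening and the grip force at its end, in the units of the state.
- ctrl.sense(): the state, without advancing time (a new reading comes with each control period).
- optics.capture(name): name is "scene" or "top" or "wrist"; returns a dict with "img" (400x640x3 uint8, blue, green, red), "K" (3x3 intrinsics, pixels), "dist_coeffs" ([k1, k2, p1, p2, k3] as OpenCV has them; the pictures are not rectified), "R" (3x3) and "t" (3): a world point X has camera coordinates R X + t. Camera axes: x right, y down, z forward; pixel columns grow to the right and rows downward; lengths in mm; the calibration is good to about 2 mm. A picture is of the moment at which its call begins. There is no depth.
- ctrl.finish_job(): hands the job in; it is judged then, once.
The state is a dict: "time_s": time; "joints": joint angles; "dq": joint speeds; "tau": joint torques, N m; "eef_pos": TCP position; "ee_rot": TCP orientation; "force": force on the tool from outside, world axes, zero at the start; "wrist_torque": the same for the moment, N m; "grip_width": opening from 0.0 (shut) to 1.0 (fully open); "grip_force": force on a finger pad.
Only numpy, scipy, OpenCV 4.12 (cv2) and the standard library are available. Lean on these libraries where they do the work, as an engineer would, in place of code of your own. Each camera call takes 0.05 s, during which the arm holds its last target. There are 200 camera calls.

## Working session

There is one attempt and no reset: what is moved stays moved. The work goes in short steps, Python scripts to look and compute and a shell command to move; the robot and the scene stay as the last step left them, time stands still between calls to the robot, and variables do not carry over. Pictures are saved under pics/ and viewed, at most 17 in all, crops included, and the job is handed in when it is done.

```bash
mkdir -p pics; cat > h.py <<'E'
import numpy as np, cv2
from rig import ctrl, optics
def cap(n,save=None):
    c=optics.capture(n); 
    if save: cv2.imwrite('pics/%s.png'%save,c['img'])
    return c
def ray(c,uv):
    K=np.array(c['K'],float);d=np.array(c['dist_coeffs'],float)
    p=cv2.undistortPoints(np.array([[uv]],float),K,d)[0,0]
    R=np.array(c['R']);t=np.array(c['t'])
    return -R.T@t, R.T@np.array([p[0],p[1],1.])
def onz(c,uv,z):
    o,d=ray(c,uv); return (o+d*(z-o[2])/d[2]).round(1)
def proj(c,X):
    R=np.array(c['R'],float);t=np.array(c['t'],float)
    return cv2.projectPoints(np.array(X,float).reshape(-1,1,3),cv2.Rodrigues(R)[0],t,np.array(c['K'],float),np.array(c['dist_coeffs'],float))[0][:,0].round(1)
def tri(c1,u1,c2,u2):
    o1,d1=ray(c1,u1);o2,d2=ray(c2,u2)
    s=np.linalg.lstsq(np.c_[d1,-d2],o2-o1,rcond=None)[0]
    a=o1+s[0]*d1;b=o2+s[1]*d2
    return ((a+b)/2).round(1),round(float(np.linalg.norm(a-b)),1)
E
python3 - <<'E'
from h import *
import pickle
for n in ['scene','top','wrist']:
    c=cap(n,n+'0'); pickle.dump(c,open(n+'0.pkl','wb')); print(n,(-np.array(c['R']).T@np.array(c['t'])).round(0),np.array(c['R']).round(2).tolist())
s=ctrl.sense(); print(s)
E
```

```text
scene [-103. 1019.  652.] [[-0.87, -0.5, 0.0], [-0.24, 0.41, -0.88], [0.44, -0.77, -0.47]]
top [ 254.   44. 1111.] [[0.0, -1.0, -0.0], [-0.99, -0.0, -0.16], [0.16, 0.0, -0.99]]
wrist [ 68. 527. 373.] [[0.28, 0.96, -0.0], [0.91, -0.26, 0.31], [0.3, -0.09, -0.95]]
{'time_s': 0.15, 'joints': array([ 1.06857739e+00,  3.13324820e-01,  1.49822224e+00, -5.12073542e-05,
        1.33096714e+00, -2.23378160e-01]), 'dq': array([ 0.00066194, -0.00152043, -0.00232884, -0.00090867,  0.00195759,
        0.00128815]), 'tau': array([ 1.26481445e-04, -4.12369967e+01, -2.59797299e+01, -2.87197672e-04,
        3.27753696e-03, -7.40135761e-06]), 'eef_pos': array([144.42906664, 504.56184986, 230.87999932]), 'ee_rot': array([-1.40275533e-04,  1.38963101e-01,  9.90297452e-01, -4.39606070e-04]), 'force': array([-0.16865205,  0.4996068 ,  0.55233293]), 'wrist_torque': array([-0.01413817, -0.05942085, -0.020548  ]), 'grip_force': 0.0, 'grip_width': 0.9979525927730912}
```

View pics/top0.png

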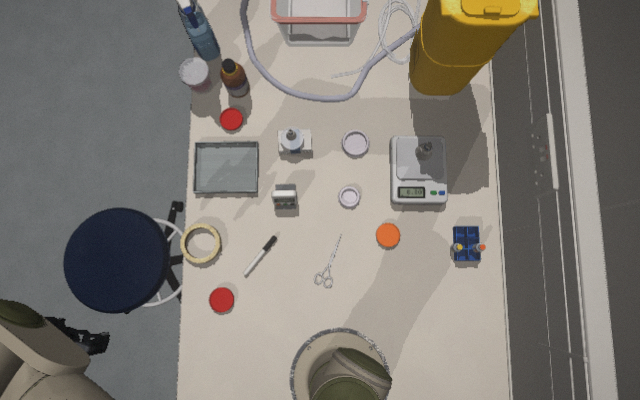

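View pics/scene0.png

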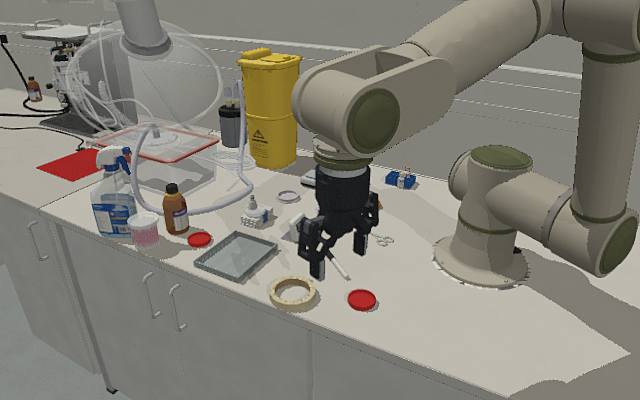

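Top view: tray at (227,168), stack (294,141), timer (285,196), wide stand (355,143), narrow stand (348,196), balance plate (418,158) with the large cone about (425,150). The red and orange discs are decoys. The scene view is partly blocked by the arm. Next I zoom into the work area.

```bash
python3 - <<'E'
from h import *
import pickle
c=pickle.load(open('top0.pkl','rb'))
im=c['img'][120:215,185:455]
im=cv2.resize(im,None,fx=2.95,fy=2.95,interpolation=cv2.INTER_CUBIC); cv2.imwrite('pics/topz.png',im); print(im.shape)
for n,uv,z in [('tray',(227,168),18),('wide',(355,143),12),('nar',(348,196),12),('pan',(418,158),36),('lcone',(426,147),63),('stack',(292,135),80),('timer',(285,190),64)]: print(n,onz(c,uv,z))
E
```

```text
(280, 796, 3)
tray [522.2 288.   18. ]
wide [591.1 -43.6  12. ]
nar [450.1 -24.   12. ]
pan [ 544.3 -201.7   36. ]
lcone [ 565.3 -216.5   63. ]
stack [590.5 116.8  80. ]
timer [455.7 133.5  64. ]
```

View pics/topz.png

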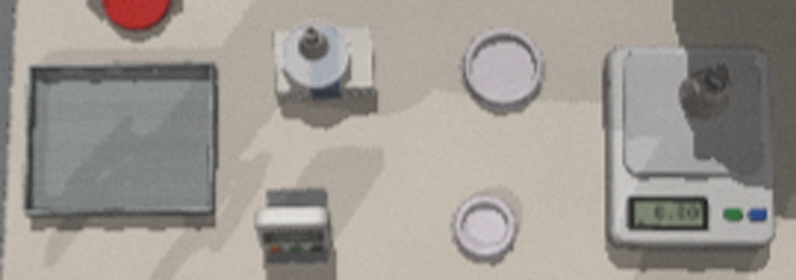

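The zoom shows, in crop pixels: cone tips at (713,75) and (313,38), wide rim (503,68), narrow rim (485,227), plate U 622–770 and V 50–176, tray U 27–217 and V 65–216, and the pack aligned with the world axes. Now I turn these into coordinates.

```bash
python3 - <<'E'
from h import *
import pickle
c=pickle.load(open('top0.pkl','rb'))
f=lambda n,U,V,z: print(n,onz(c,(185+(U+.5)/2.948-.5,120+(V+.5)/2.948-.5),z))
f('lcone tip',715,75,99); f('scone tip',313,36,80); f('dish',316,55,41)
f('wide',503,68,12); f('narrow',485,227,12)
for p in [(622,50),(770,50),(770,176),(622,176)]: f('pan',*p,36)
for p in [(29,66),(216,66),(217,215),(27,215)]: f('tray',*p,18)
for p in [(274,30),(374,30),(374,98),(276,98)]: f('pack',*p,28)
E
```

```text
lcone tip [ 559.3 -210.6   99. ]
scone tip [598.5 119.8  80. ]
dish [594.4 119.8  41. ]
wide [591.8 -44.4  12. ]
narrow [448.4 -27.   12. ]
pan [ 600.8 -146.3   36. ]
pan [ 601.  -275.3   36. ]
pan [ 488.8 -270.3   36. ]
pan [ 488.6 -143.3   36. ]
tray [591.7 375.4  18. ]
tray [591.6 209.7  18. ]
tray [457.7 205.6  18. ]
tray [457.6 370.8  18. ]
pack [621.4 158.   28. ]
pack [621.4  70.   28. ]
pack [559.7  69.7  28. ]
pack [559.6 155.2  28. ]
```

```bash
python3 -m handwheel '[[[-1,0.45,-0.8,0,0],[-1,0.45,-0.8,0,0],[-1,0.45,-0.8,0,0],[-1,0.45,-0.8,0,0],[-1,0.45,-0.8,0,0],[-1,0.45,-0.8,0,0],[-1,0.45,-0.8,0,0],[-1,0.45,-0.8,0,0],[-1,0.45,-0.8,0,0],[-1,0,0,0,0]]]' 30
```

```text
time_s: 1.15
eef_pos: [349.0, 140.9, 231.2]
ee_rot: [0.0, 0.142, 0.99, -0.0]
force: [-0.4, 0.6, 0.4]
grip_width: 1.002
grip_force: 0.0
```

```bash
python3 -m handwheel '[[[-1,0.45,-0.8,0,0],[-1,0.45,-0.8,0,0],[-1,0.45,-0.8,0,0],[-1,0.45,-0.8,0,0],[-1,0.5,-0.8,0,1],[-1,0.5,-0.8,0,1],[-1,0.5,-0.8,0,0],[-1,0.5,-0.8,0,0],[-1,0.4,-0.6,0,0],[-1,0,0,0,0]]]'
python3 - <<'E'
from h import *
import pickle
c=cap('wrist','w1'); pickle.dump(c,open('w1.pkl','wb')); print(ctrl.sense()['eef_pos'])
print(proj(c,[[559,-210,99],[559,-210,36],[545,-208,36],[592,-44,12]]))
E
```

```text
time_s: 2.15
eef_pos: [558.1, -207.8, 229.7]
ee_rot: [-0.001, 0.001, 1.0, 0.0]
force: [-0.0, 0.6, 0.3]
grip_width: 0.997
grip_force: 0.0
[ 557.37700967 -205.84281604  230.02647965]
[[319.1 192.7]
 [319.5 177.4]
 [321.2 165.5]
 [449.2 197.9]]
```

View pics/w1.png

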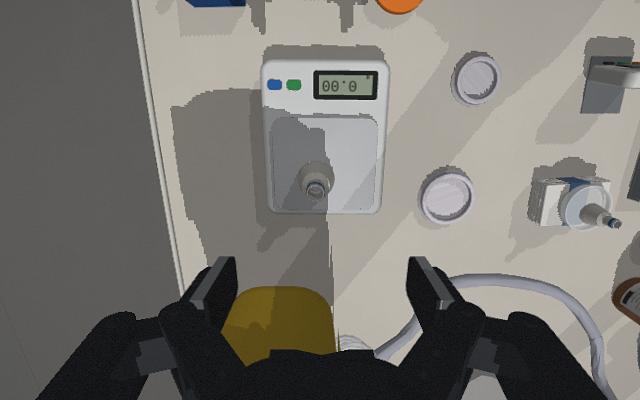

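The wrist view shows the cone tip at about (314,190) and its foot around (316,182), with the plate at columns 271–379 and rows 116–210. The wide stand rim is at (446,197) and the narrow one at (476,79). I measure these with masks and rays.

```bash
python3 - <<'E'
from h import *
import pickle
c=pickle.load(open('w1.pkl','rb'));t=pickle.load(open('top0.pkl','rb'))
f=lambda U,V:(185+(U+.5)/2.948-.5,120+(V+.5)/2.948-.5)
print('lcone',onz(c,(314.5,189),99),tri(c,(314.5,189),t,f(715,75)))
print('lcone foot',[onz(c,p,40) for p in [(300,180),(333,180)]])
print('wide',onz(c,(446,196),12),tri(c,(446,196),t,f(503,68)))
print('nar',onz(c,(476.5,79.5),12),tri(c,(476.5,79.5),t,f(485,227)))
print('pan',[onz(c,p,36) for p in [(274,117),(378,117),(378,209),(271,209)]])
print('stip',onz(c,(615,224),80),tri(c,(615,224),t,f(313,36)))
cv2.imwrite('pics/w1z.png',cv2.resize(c['img'][55:230,255:490],None,fx=3.2,fy=3.2,interpolation=cv2.INTER_CUBIC))
E
```

```text
lcone [ 555.3 -214.4   99. ] (array([ 561.9, -214.6,   83.3]), 4.2)
lcone foot [array([ 561.1, -232.5,   40. ]), array([ 561.2, -194.5,   40. ])]
wide [589.4 -48.5  12. ] (array([592.9, -44.9,   4.4]), 2.3)
nar [449.9 -29.9  12. ] (array([449.4, -27.3,   6.7]), 0.1)
pan [array([ 490.9, -259.6,   36. ]), array([ 491.2, -145.6,   36. ]), array([ 598.2, -139.7,   36. ]), array([ 597.9, -268.7,   36. ])]
stip [601.3 117.8  80. ] (array([600.7, 119.8,  77.9]), 2.8)
```

View pics/w1z.png

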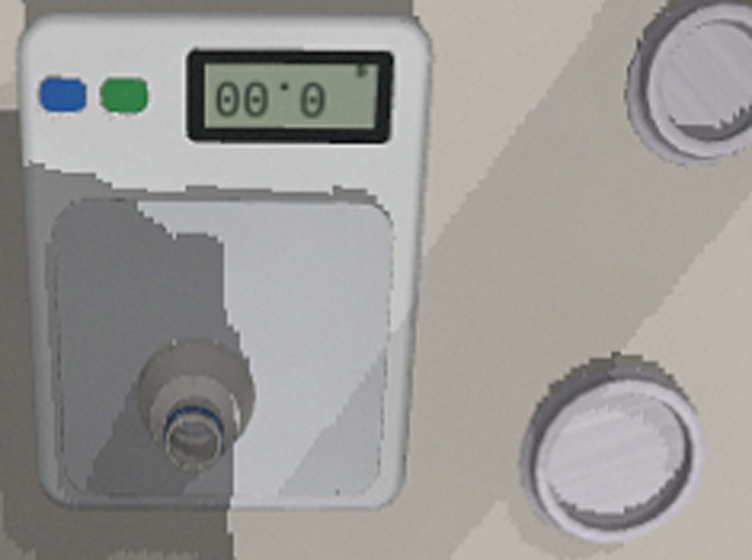

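```bash
python3 -m handwheel '[[[-1,0.04,-0.13,-0.6,0],[-1,0,0,-0.8,0],[-1,0,0,-0.8,0],[-1,0,0,-0.8,0],[-1,0,0,-0.5,0],[-1,0,0,-0.18,0],[-1,0,0,0,0],[-1,0,0,0,0]]]' 25
python3 -m handwheel '[[[1,0,0,0,0],[1,0,0,0,0],[1,0,0,0,0],[1,0,0,0,0],[1,0,0,0,0],[1,0,0,0,0],[1,0,0,0,0],[1,0,0,0,0]]]' 25
```

```text
time_s: 3.0
eef_pos: [559.7, -211.6, 49.0]
ee_rot: [0.001, -0.001, 1.0, -0.001]
force: [-0.0, 0.6, -0.1]
grip_width: 1.001
grip_force: 0.0
time_s: 3.8
eef_pos: [559.2, -212.0, 48.0]
ee_rot: [0.0, -0.0, 1.0, -0.0]
force: [-1.3, 0.2, 6.1]
grip_width: 0.407
grip_force: 24.7
```

```bash
python3 -m handwheel '[[[1,0,0,0.2,0],[1,0,0,0.5,0],[1,0,0,0.6,0],[1,0.1,0.5,0,0],[1,0.1,0.6,0,0],[1,0.1,0.6,0,0],[1,0.1,0.6,0,0],[1,0.1,0.6,0,0],[1,0.13,0.42,0,0],[1,0,0,0,0]]]' 25
python3 -m handwheel '[[[1,0,0,0,0],[1,0,0,0,0],[1,0,0,0,0]]]' 25
python3 - <<'E'
from h import *
import pickle
for n in ['wrist','top']:
    c=cap(n); pickle.dump(c,open(n+'2.pkl','wb'))
    if n=='wrist': a=c['img'][130:400,170:470]; p=proj(c,[[591,-46,12],[591,-46,4]]);print(p)
    else: b=c['img'][100:235,250:400]
im=np.hstack([cv2.resize(a,(400,360)),cv2.resize(b,(400,360),interpolation=cv2.INTER_CUBIC)])
cv2.imwrite('pics/m2.png',im)
E
```

```text
time_s: 4.8
eef_pos: [590.9, -43.4, 112.8]
ee_rot: [0.0, -0.002, 1.0, 0.0]
force: [0.1, 0.3, -0.4]
grip_width: 0.411
grip_force: 24.5
time_s: 5.1
eef_pos: [590.4, -46.8, 112.4]
ee_rot: [-0.0, 0.0, 1.0, -0.0]
force: [-0.5, -0.1, -0.1]
grip_width: 0.41
grip_force: 24.5
[[322.3 202.2]
 [322.3 199.3]]
```

View pics/m2.png

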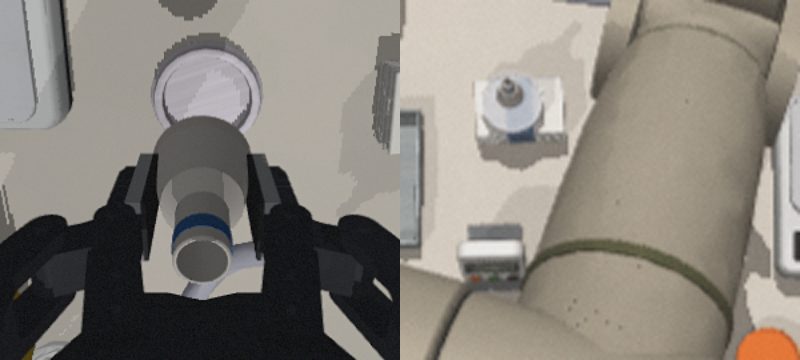

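```bash
python3 - <<'E'
from h import *
import pickle
c=pickle.load(open('wrist2.pkl','rb'))
q=lambda U,V:(170+(U+.5)*.75-.5,130+(V+.5)*.75-.5)
for p in [(206,47),(206,56),(151,95),(262,95),(157,88),(255,88)]: print(p,onz(c,q(*p),12))
print(proj(c,[[591,-46.5,106],[591,-46.5,163]]), ctrl.sense()['eef_pos'])
E
```

```text
(206, 47) [558.6 -44.3  12. ]
(206, 56) [564.4 -44.3  12. ]
(151, 95) [590.  -79.8  12. ]
(262, 95) [590.1  -8.   12. ]
(157, 88) [585.3 -75.8  12. ]
(255, 88) [585.4 -12.7  12. ]
[[321.8 254.7]
 [321.8 326.8]] [590.38236645 -46.50799329 112.34454635]
```

```bash
python3 -m handwheel '[[[1,0.07,0.04,-0.3,0],[1,0,0,-0.5,0],[1,0,0,-0.5,0],[1,0,0,-0.3,0],[1,0,0,-0.2,0],[1,0,0,-0.1,0],[1,0,0,0,0],[1,0,0,0,0]]]' 25
```

```text
time_s: 6.0
eef_pos: [594.5, -43.9, 18.0]
ee_rot: [0.001, -0.0, 1.0, -0.0]
force: [0.0, -0.1, -0.7]
grip_width: 0.409
grip_force: 24.5
```

```bash
python3 -m handwheel '[[[1,0,0,-0.04,0],[1,0,0,0,0],[0.1,0,0,0,0],[-0.3,0,0,0,0],[-0.6,0,0,0,0],[-1,0,0,0,0],[-1,0,0,0,0],[-1,0,0,0.3,0],[-1,0,0,0.7,0],[-1,0,0,0.8,0]]]' 25
python3 -m handwheel '[[[-1,0,0,0.8,0],[-1,0,0,0.8,0],[-1,0,0,0.6,0],[-1,0,0,0,0]]]' 25
python3 - <<'E'
from h import *
import pickle
c=cap('wrist'); pickle.dump(c,open('w3.pkl','wb'))
cv2.imwrite('pics/w3.png',cv2.resize(c['img'][60:280,200:640],None,fx=1.8,fy=1.8,interpolation=cv2.INTER_CUBIC))
print(ctrl.sense()['eef_pos'],proj(c,[[593,-44,67],[593,-44,12],[449,-28,12],[600,119,80]]))
E
```

```text
time_s: 7.0
eef_pos: [593.5, -43.6, 106.6]
ee_rot: [-0.001, -0.0, 1.0, 0.0]
force: [0.4, -0.3, 0.6]
grip_width: 0.998
grip_force: 0.0
time_s: 7.4
eef_pos: [595.4, -44.1, 221.1]
ee_rot: [0.004, -0.0, 1.0, -0.001]
force: [0.0, -0.8, -0.8]
grip_width: 1.004
grip_force: 0.0
[594.53295366 -43.85098137 218.1547179 ] [[321.9 181.7]
 [322.  170. ]
 [337.1  37.6]
 [483.8 192.1]]
```

View pics/w3.png

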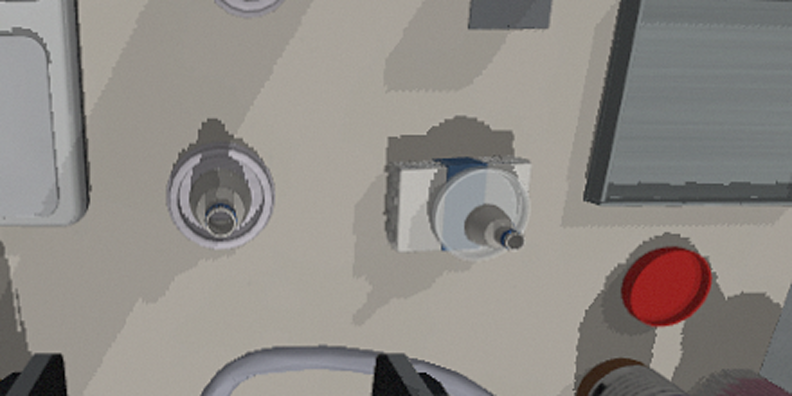

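Cone 1 stands in its well (tip pixel within 1 px of prediction). The small cone's tip is at (513,239) in the crop, which confirms (600,120).

```bash
python3 -m handwheel '[[[-1,0.1,0.6,0,0],[-1,0,0.7,0,0],[-1,0,0.7,0,0],[-1,0,0.7,0,0],[-1,0,0.58,0,0],[-1,0,0,-0.6,0],[-1,0,0,-0.8,0],[-1,0,0,-0.8,0],[-1,0,0,-0.7,0],[-1,0,0,-0.3,0]]]' 25
python3 -m handwheel '[[[-1,0,0,-0.12,0],[-1,0,0,0,0],[-1,0,0,0,0]]]' 20
```

```text
time_s: 8.45
eef_pos: [596.7, 120.2, 51.3]
ee_rot: [-0.003, -0.0, 1.0, -0.0]
force: [-0.0, -0.5, 0.6]
grip_width: 1.001
grip_force: 0.0
time_s: 8.75
eef_pos: [599.9, 120.2, 50.9]
ee_rot: [0.001, -0.0, 1.0, -0.0]
force: [-0.3, 0.2, -0.4]
grip_width: 1.003
grip_force: 0.0
```

```bash
python3 -m handwheel '[[[0.2,0,0,0,0],[1,0,0,0,0],[1,0,0,0,0],[1,0,0,0,0],[1,0,0,0,0],[1,0,0,0,0],[1,0,0,0,0],[1,0,0,0,0]]]' 20
python3 - <<'E'
from h import *
import pickle
c=cap('wrist'); pickle.dump(c,open('w4.pkl','wb'))
cv2.imwrite('pics/w4.png',c['img'][100:400,150:500])
E
```

```text
time_s: 9.55
eef_pos: [599.1, 120.2, 49.6]
ee_rot: [0.0, -0.0, 1.0, -0.0]
force: [-0.9, -0.2, 4.3]
grip_width: 0.243
grip_force: 19.6
```

View pics/w4.png

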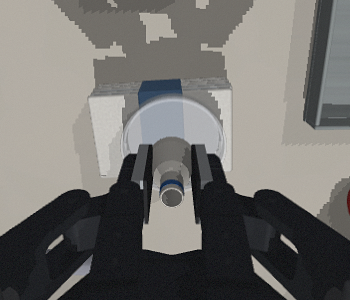

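```bash
python3 -m handwheel '[[[1,0,0,0.2,0],[1,0,0,0.6,0],[1,0,0,0.6,0],[1,-0.5,-0.5,0,0],[1,-0.6,-0.6,0,0],[1,-0.6,-0.6,0,0],[1,-0.6,-0.6,0,0],[1,-0.5,-0.46,0,0],[1,-0.2,-0.2,0,0],[1,0,0,0,0]]]' 20
python3 -m handwheel '[[[1,0,0,0,0],[1,0,0,0,0],[1,0,0,0,0]]]' 20
python3 - <<'E'
from h import *
import pickle
c=cap('wrist'); pickle.dump(c,open('w5.pkl','wb'))
print(proj(c,[[449,-28,12]]), ctrl.sense()['eef_pos'])
cv2.imwrite('pics/w5.png',cv2.resize(c['img'][130:370,210:430],None,fx=2.4,fy=2.4,interpolation=cv2.INTER_CUBIC))
E
```

```text
time_s: 10.6
eef_pos: [448.7, -28.6, 119.8]
ee_rot: [0.0, 0.001, 1.0, -0.0]
force: [-0.2, 0.2, 0.1]
grip_width: 0.242
grip_force: 19.2
time_s: 10.9
eef_pos: [449.5, -27.2, 119.2]
ee_rot: [0.0, -0.001, 1.0, 0.0]
force: [0.2, 0.4, -0.1]
grip_width: 0.24
grip_force: 19.2
[[320.5 198.5]] [449.39314052 -27.21561393 119.16993608]
```

View pics/w5.png

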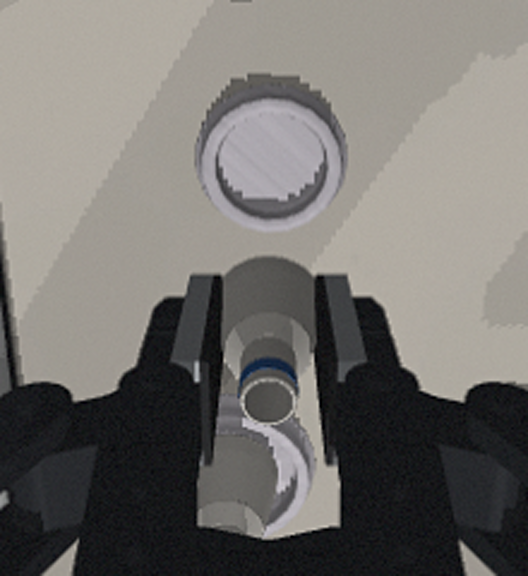

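```bash
python3 -m handwheel '[[[1,-0.02,0.02,-0.3,0],[1,0,0,-0.5,0],[1,0,0,-0.5,0],[1,0,0,-0.4,0],[1,0,0,-0.2,0],[1,0,0,-0.15,0],[1,0,0,-0.03,0],[1,0,0,0,0],[1,0,0,0,0]]]' 20
```

```text
time_s: 11.85
eef_pos: [448.4, -26.9, 15.9]
ee_rot: [0.001, -0.0, 1.0, -0.0]
force: [1.2, 0.1, -1.0]
grip_width: 0.242
grip_force: 19.2
```

```bash
python3 -m handwheel '[[[1,0,0,-0.02,0],[1,0,0,0,0],[0.4,0,0,0,0],[0.1,0,0,0,0],[-0.4,0,0,0,0],[-1,0,0,0,0],[-1,0,0,0,0],[-1,0,0,0.3,0],[-1,0,0,0.7,0],[-1,0,0,0.8,0]]]' 20
python3 -m handwheel '[[[-1,0,0,0.8,0],[-1,0,0,0.8,0],[-1,0,0,0.6,0],[-1,0,0,0,0]]]' 20
python3 - <<'E'
from h import *
import pickle
c=cap('wrist'); pickle.dump(c,open('w6.pkl','wb'))
cv2.imwrite('pics/w6.png',cv2.resize(c['img'][60:380,180:640],None,fx=1.7,fy=1.7,interpolation=cv2.INTER_CUBIC))
print(ctrl.sense()['eef_pos'],proj(c,[[448.5,-26,43],[448.5,-26,12],[593,-44,67],[594,119,41]]))
E
```

```text
time_s: 12.85
eef_pos: [447.3, -26.6, 104.8]
ee_rot: [-0.001, -0.0, 1.0, 0.0]
force: [1.3, 0.0, 0.1]
grip_width: 1.003
grip_force: 0.0
time_s: 13.25
eef_pos: [449.5, -27.2, 218.0]
ee_rot: [0.004, -0.0, 1.0, -0.001]
force: [0.7, -0.4, -0.5]
grip_width: 0.999
grip_force: 0.0
[448.52084901 -26.92121873 215.59586737] [[322.9 178.4]
 [322.9 172.1]
 [307.6 302.3]
 [436.8 289.6]]
```

View pics/w6.png

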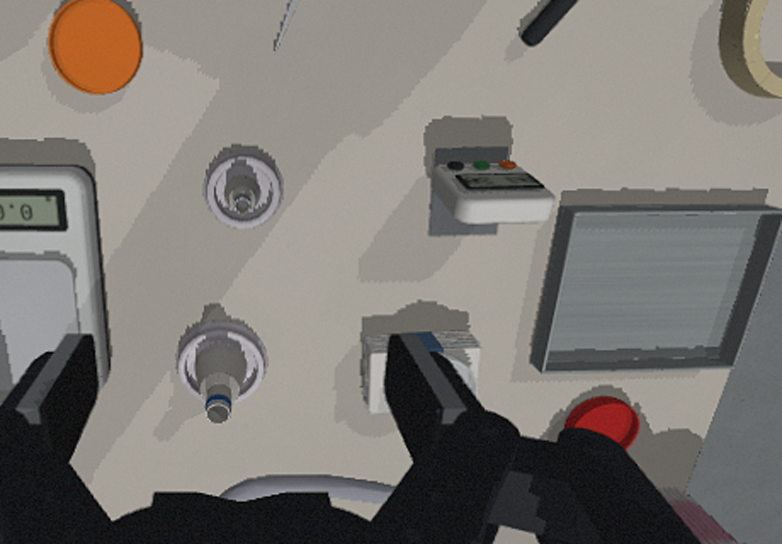

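Both cones stand in their wells (small tip at (242,203) in the crop, matching prediction). Next the dish: I go above the stack and look.

```bash
python3 -m handwheel '[[[-1,0.5,0.4,0,0],[-1,0.6,0.6,0,0],[-1,0.6,0.6,0,0],[-1,0.6,0.6,-0.2,0],[-1,0.4,0.5,-0.4,0],[-1,0.21,0.24,-0.5,0],[-1,0,0,0,0],[-1,0,0,0,0],[-1,0,0,0,0]]]' 30
python3 - <<'E'
from h import *
import pickle
c=cap('wrist'); pickle.dump(c,open('w7.pkl','wb'))
t=cap('top'); pickle.dump(t,open('t7.pkl','wb'))
cv2.imwrite('pics/w7.png',cv2.resize(c['img'][90:310,180:460],None,fx=2.5,fy=2.5,interpolation=cv2.INTER_CUBIC))
print(ctrl.sense()['eef_pos'],proj(c,[[594,119,41],[564,119,41],[624,119,41],[594,149,41],[594,89,41]]))
E
```

```text
time_s: 14.2
eef_pos: [593.5, 119.4, 160.3]
ee_rot: [0.001, 0.0, 1.0, -0.0]
force: [0.9, -0.3, -0.1]
grip_width: 1.002
grip_force: 0.0
[593.60900379 119.48260909 160.587397  ] [[321.  195.5]
 [320.9 163.3]
 [321.  225.5]
 [353.5 195.4]
 [288.5 195.5]]
```

View pics/w7.png

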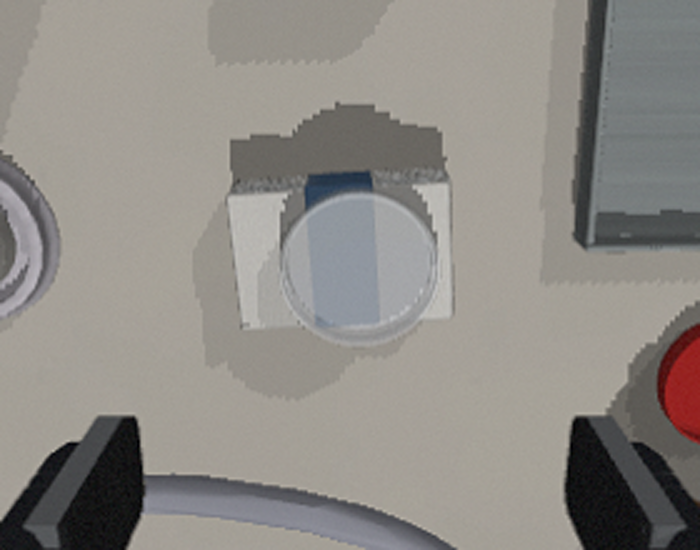

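The dish top spans (281–437, 191–340) in the crop, so its centre is about (594,121), 1.5 mm in +y from the TCP. The pack is turned by about 3°. Descending for a diameter grasp.

```bash
python3 -m handwheel '[[[-1,0.01,0.03,-0.5,0],[-1,0,0,-0.7,0],[-1,0,0,-0.7,0],[-1,0,0,-0.5,0],[-1,0,0,-0.2,0],[-1,0,0,-0.1,0],[-1,0,0,0,0],[-1,0,0,0,0],[-1,0,0,0,0]]]' 20
python3 -m handwheel '[[[-0.7,0,0,0,0],[-0.5,0,0,0,0],[-0.3,0,0,0,0],[0,0,0,0,0],[0,0,0,0,0],[0,0,0,0,0],[0,0,0,0,0],[0,0,0,0,0]]]' 20
```

```text
time_s: 15.2
eef_pos: [594.6, 121.7, 25.6]
ee_rot: [0.001, -0.0, 1.0, 0.0]
force: [-0.1, -0.6, 0.1]
grip_width: 0.997
grip_force: 0.0
time_s: 16.0
eef_pos: [594.1, 121.8, 24.8]
ee_rot: [0.0, -0.0, 1.0, -0.0]
force: [-2.7, -0.5, 5.9]
grip_width: 0.695
grip_force: 21.4
```

```bash
python3 -m handwheel '[[[0,0,0,0.1,0],[0,0,0,0.2,0],[0,0,0,0.4,0],[0,0,0,0.6,0],[0,0,0,0.6,0],[0,0,0,0.4,0],[0,0,0,0,0],[0,0,0,0,0]]]' 20
python3 - <<'E'
from h import *
c=cap('wrist'); cv2.imwrite('pics/w8.png',c['img'][110:400,150:500])
E
```

```text
time_s: 16.8
eef_pos: [593.8, 121.7, 139.0]
ee_rot: [-0.0, -0.0, 1.0, -0.0]
force: [-0.4, 0.3, -0.5]
grip_width: 0.694
grip_force: 21.7
```

View pics/w8.png

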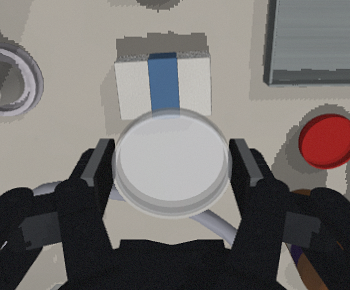

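```bash
python3 -m handwheel '[[[0,0,-0.3,0,0],[0,-0.1,-0.6,0,0],[0,-0.12,-0.75,0,0],[0,-0.12,-0.75,0,0],[0,-0.12,-0.75,0,0],[0,-0.12,-0.75,0,0],[0,-0.12,-0.75,0,0],[0,-0.12,-0.75,0,0],[0,-0.1,-0.6,0,0],[0,-0.06,-0.4,0,0]]]' 20
python3 -m handwheel '[[[0,0,-0.18,0,0],[0,0,0,0,0],[0,0,0,0,0],[0,0,0,0,0]]]' 20
python3 - <<'E'
from h import *
import pickle
c=pickle.load(open('w1.pkl','rb'))
for p in [(57,350),(393,350),(220,200),(220,496)]: print(onz(c,(255+(p[0]+.5)/3.2-.5,55+(p[1]+.5)/3.2-.5),36))
c=cap('wrist'); pickle.dump(c,open('w9.pkl','wb'));cv2.imwrite('pics/w9.png',cv2.resize(c['img'][60:400,150:500],None,fx=1.7,fy=1.7))
print(ctrl.sense()['eef_pos'])
E
```

```text
time_s: 17.85
eef_pos: [543.6, -201.1, 138.3]
ee_rot: [-0.001, 0.001, 1.0, 0.0]
force: [-0.8, -0.4, 0.1]
grip_width: 0.699
grip_force: 21.7
time_s: 18.25
eef_pos: [545.1, -206.2, 139.1]
ee_rot: [-0.0, -0.001, 1.0, 0.0]
force: [0.8, 0.5, -0.9]
grip_width: 0.696
grip_force: 21.7
[ 543.1 -264.    36. ]
[ 543.4 -143.4   36. ]
[ 491.3 -205.4   36. ]
[ 598.9 -205.5   36. ]
[ 545.14664874 -206.30661166  139.25406405]
```

View pics/w9.png

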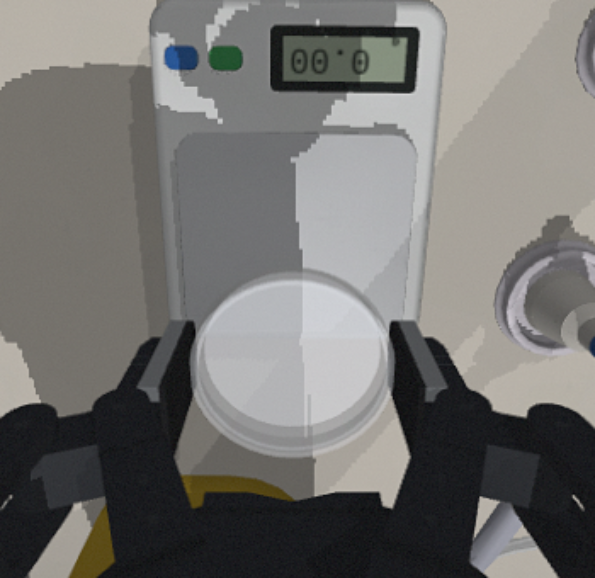

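The dish is held level over the plate. The plate spans columns 181–411 (centre 296), so the pan is within about 2 mm of the tool axis. Lowering.

```bash
python3 -m handwheel '[[[0,0,0.02,-0.3,0],[0,0,0,-0.5,0],[0,0,0,-0.5,0],[0,0,0,-0.35,0],[0,0,0,-0.2,0],[0,0,0,-0.1,0],[0,0,0,-0.08,0],[0,0,0,0,0],[0,0,0,0,0],[0,0,0,0,0]]]' 20
```

```text
time_s: 19.3
eef_pos: [545.3, -206.4, 38.4]
ee_rot: [0.0, -0.0, 1.0, -0.0]
force: [-0.6, 0.8, -0.4]
grip_width: 0.694
grip_force: 21.7
```

```bash
python3 -m handwheel '[[[0,0,0,-0.05,0],[0,0,0,-0.05,0],[0,0,0,0,0],[0,0,0,0,0],[0,0,0,0,0]]]' 20
```

```text
time_s: 19.8
eef_pos: [545.1, -206.3, 33.2]
ee_rot: [0.0, -0.0, 1.0, -0.0]
force: [-2.0, 0.9, 5.7]
grip_width: 0.699
grip_force: 22.2
```

```bash
python3 -m handwheel '[[[-0.5,0,0,0,0],[-0.6,0,0,0,0],[-0.8,0,0,0,0],[-1,0,0,0,0],[-1,0,0,0,0],[-1,0,0,0.2,0],[-1,0,0,0.6,0],[-1,0,0,0.8,0],[-1,0,0,0.8,0],[-1,0,0,0,0]]]' 20
python3 - <<'E'
from h import *
import pickle
c=cap('wrist'); pickle.dump(c,open('w10.pkl','wb'));cv2.imwrite('pics/w10.png',cv2.resize(c['img'][60:330,200:480],None,fx=2,fy=2))
s=ctrl.sense();print(s['eef_pos'],s['joints'],proj(c,[[545,-206,36]]))
E
```

```text
time_s: 20.8
eef_pos: [547.1, -207.5, 159.2]
ee_rot: [0.005, -0.0, 1.0, -0.003]
force: [0.0, 0.1, 0.6]
grip_width: 1.0
grip_force: 0.0
[ 546.00023948 -206.84275834  156.02714278] [-5.62651813e-01  5.02630078e-01  1.42277136e+00 -1.30009250e-05
  1.21028625e+00 -2.13400756e+00] [[323.8 190.6]]
```

View pics/w10.png

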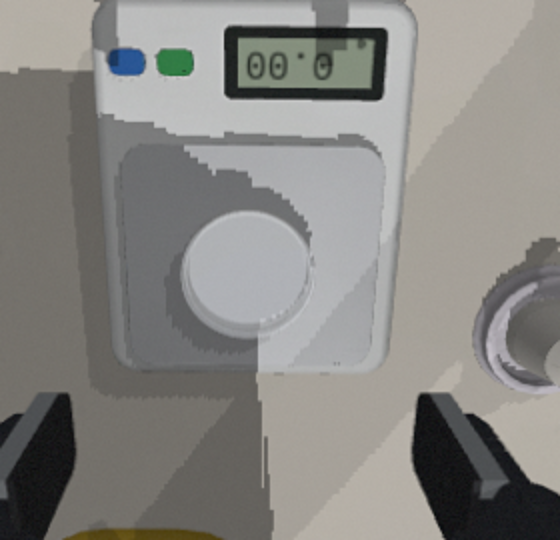

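The dish lies flat near the plate centre (crop (248,270), plate columns 122–383). Now the pack.

```bash
python3 -m handwheel '[[[-1,0,0.3,0.2,-0.5],[-1,0.1,0.6,0,-1],[-1,0.1,0.7,0,-1],[-1,0.1,0.7,0,-1],[-1,0.1,0.7,0,-1],[-1,0.1,0.7,0,-1],[-1,0.1,0.7,0,-1],[-1,0.1,0.7,0,-1],[-1,0.1,0.6,0,-1],[-1,0.08,0.5,0,-1]]]' 40
python3 -m handwheel '[[[-1,0,0.24,0,-1],[-1,0,0,0,-0.4],[-1,0,0,0,0],[-1,0,0,0,0],[-1,0,0,0,0]]]' 40
python3 - <<'E'
from h import *
import pickle
c=cap('wrist'); pickle.dump(c,open('w11.pkl','wb'))
w=c['img'].astype(int); cv2.imwrite('pics/w11.png',c['img'][40:360,120:560])
s=ctrl.sense();print(s['eef_pos'],s['ee_rot'].round(3),proj(c,[[590,115,28],[562,72,28],[562,158,28],[618,72,28],[618,158,28]]))
E
```

```text
time_s: 21.85
eef_pos: [588.5, 105.5, 161.9]
ee_rot: [-0.001, 0.617, 0.787, -0.001]
force: [0.5, -1.3, -0.5]
grip_width: 0.999
grip_force: 0.0
time_s: 22.35
eef_pos: [588.9, 115.4, 162.5]
ee_rot: [-0.0, 0.689, 0.725, -0.0]
force: [-0.4, -0.3, 0.9]
grip_width: 0.997
grip_force: 0.0
[588.92484831 115.37391043 162.6158686 ] [-0.     0.689  0.724 -0.   ] [[322.7 191. ]
 [293.  230.3]
 [294.9 145.1]
 [348.  232.8]
 [355.1 148.1]]
```

View pics/w11.png

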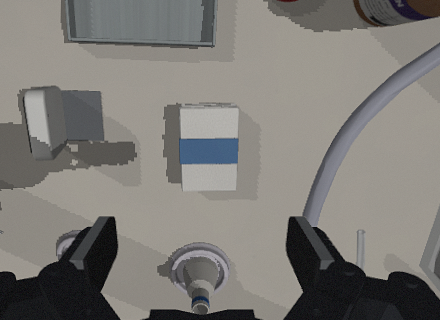

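The pack's top spans (181–238, 109–192) in the crop, centre about 6 mm in +x from the TCP, and it is square to the fingers.

```bash
python3 -m handwheel '[[[-1,0.12,0,-0.4,0],[-1,0,0,-0.7,0],[-1,0,0,-0.7,0],[-1,0,0,-0.6,0],[-1,0,0,-0.4,0],[-1,0,0,-0.25,0],[-1,0,0,-0.1,0],[-1,0,0,0,0],[-1,0,0,0,0]]]' 40
python3 -m handwheel '[[[-0.6,0,0,0,0],[-0.3,0,0,0,0],[0,0,0,0,0],[0,0,0,0,0],[0,0,0,0,0],[0,0,0,0,0],[0,0,0,0,0],[0,0,0,0,0]]]' 40
```

```text
time_s: 23.3
eef_pos: [595.6, 115.7, 6.4]
ee_rot: [0.001, 0.689, 0.724, 0.001]
force: [0.1, -1.0, -0.6]
grip_width: 0.996
grip_force: 0.0
time_s: 24.1
eef_pos: [595.5, 115.8, 6.1]
ee_rot: [0.001, 0.689, 0.724, 0.0]
force: [-0.8, -0.2, 6.6]
grip_width: 0.644
grip_force: 43.5
```

```bash
python3 -m handwheel '[[[0,0,0,0.2,0],[0,0,0,0.6,0],[0,0,0,0.8,0],[0,-0.1,0.4,0,0],[0,-0.23,0.6,0,0],[0,-0.3,0.7,0,0],[0,-0.3,0.7,0,0],[0,-0.3,0.6,0,0],[0,-0.2,0.4,0,0],[0,0,0.07,0,0]]]' 40
python3 -m handwheel '[[[0,0,0,0,0],[0,0,0,0,0],[0,0,0,0,0]]]' 40
python3 - <<'E'
from h import *
c=cap('top');d=cap('wrist');cv2.imwrite('pics/m12.png',np.hstack([cv2.resize(c['img'][110:220,185:335],(480,352)),cv2.resize(d['img'][60:,170:470],(310,352))]))
E
```

```text
time_s: 25.1
eef_pos: [522.1, 291.3, 85.7]
ee_rot: [-0.0, 0.688, 0.725, -0.0]
force: [-0.0, 0.1, -0.0]
grip_width: 0.646
grip_force: 42.8
time_s: 25.4
eef_pos: [524.1, 288.2, 85.3]
ee_rot: [0.0, 0.69, 0.724, -0.0]
force: [-0.6, -0.4, -1.2]
grip_width: 0.642
grip_force: 42.8
```

View pics/m12.png

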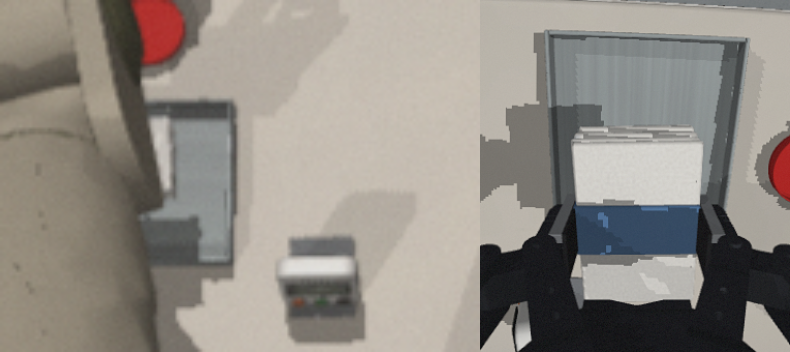

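The timer is undisturbed, and the pack hangs level and centred over the tray (pack centre col 638, tray 643).

```bash
python3 -m handwheel '[[[0,0.02,0,-0.3,0],[0,0,0,-0.4,0],[0,0,0,-0.4,0],[0,0,0,-0.2,0],[0,0,0,-0.12,0],[0,0,0,-0.08,0],[0,0,0,0,0],[0,0,0,0,0]]]' 40
python3 -m handwheel '[[[0,0,0,-0.02,0],[0,0,0,0,0],[0,0,0,0,0]]]' 40
```

```text
time_s: 26.3
eef_pos: [524.8, 289.4, 10.9]
ee_rot: [0.0, 0.689, 0.724, 0.0]
force: [-0.8, -0.6, -0.3]
grip_width: 0.652
grip_force: 42.8
time_s: 26.6
eef_pos: [524.6, 289.3, 9.5]
ee_rot: [0.0, 0.689, 0.724, 0.0]
force: [-0.6, 1.3, -0.2]
grip_width: 0.642
grip_force: 42.8
```

```bash
python3 -m handwheel '[[[-0.4,0,0,0,0],[-0.6,0,0,0,0],[-0.7,0,0,0,0],[-0.7,0,0,0,0],[-0.7,0,0,0.2,0],[-0.7,0,0,0.5,0],[-0.7,0,0,0.8,0],[-0.7,0,0,0.8,0],[-0.7,0,0,0.8,0],[-0.7,0,0,0,0]]]' 40
python3 -m handwheel '[[[-0.7,-0.8,0.3,0.3,0],[-0.7,-0.8,0.3,0.3,0],[-0.7,-0.8,0.3,0,0],[-0.7,-0.8,0.3,0,0],[-0.7,-0.5,0.3,0,0],[-0.7,0,0,0,0],[-0.7,0,0,0,0]]]' 40
python3 - <<'E'
from h import *
c=cap('top');cv2.imwrite('pics/t13.png',cv2.resize(c['img'][110:225,185:455],None,fx=2.95,fy=2.95,interpolation=cv2.INTER_CUBIC))
print(ctrl.sense()['eef_pos'])
f=lambda n,U,V,z: print(n,onz(c,(185+(U+.5)/2.95-.5,110+(V+.5)/2.95-.5),z))
E
```

```text
time_s: 27.6
eef_pos: [526.6, 290.0, 171.0]
ee_rot: [0.003, 0.689, 0.724, 0.005]
force: [0.2, 0.2, 0.2]
grip_width: 0.849
grip_force: 0.0
time_s: 28.3
eef_pos: [339.5, 364.3, 194.6]
ee_rot: [0.0, 0.689, 0.725, 0.0]
force: [0.9, 0.2, 0.4]
grip_width: 0.848
grip_force: 0.0
[340.05855871 364.0086509  194.40136623]
```

View pics/t13.png

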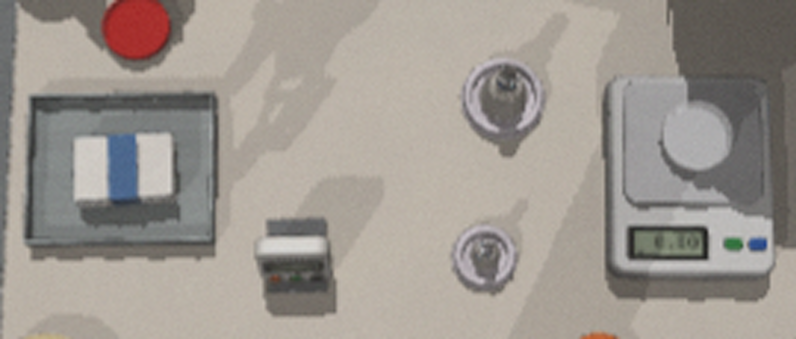

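The top view shows both cones in their wells at (503,97) and (486,257), the dish at (697,137) on a plate centred near (695,142), the pack flat in the tray at (124,168), and the timer where it was.

```bash
python3 -c "
from rig import ctrl
print(ctrl.finish_job())"
```

```text
the job is handed in; nothing more can be done
None
```

I handed the job in at about 28 s. The last top view shows both cones upright in their stands, the dish flat on the middle of the balance plate, the gauze pack flat in the tray and the timer where it stood; the hand-in returned no verdict.

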